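Lay the control housing down on its painting rest

ROBOT

A 7-joint arm with a two-finger parallel gripper is mounted at the origin on the work surface. World frame = base frame: x ahead of the robot, y to its left, z up, the work surface at z = 0. Lengths are in m, angles in rad, forces in N, time in s.
With the tool pointing down it reaches from about 0.4 to 0.9 m from the base axis. Payload 5.5 kg.
Tool frame: the origin (TCP) lies midway between the tips of the shut fingers; the grasp point (between the pads) lies 19 mm behind it (robot.grip_point_offset is the distance from the TCP to the grasp point, in m); z points along the fingers, y is the line along which they close (so a half turn about z gives the same grasp; the last joint's range is limited). The gripper opens to 92 mm and grips with 3 to 60 N. Pads are 19 mm wide; open, the fingers measure 130 mm over their backs; the gripper's body (75 mm by 190 mm) begins 47 mm behind the grasp point.
Start: joints at [1.401, 0.501, -0.427, 1.55, 0.221, 1.138, -0.21], TCP at [0.273, -0.59, 0.227] pointing down, gripper open.
Joint ranges: [-2.88, 2.88], [-0.31, 2.03], [-1.54, 1.56], [0.2, 2.42], [-1.41, 4.55], [0.19, 2.02], [-2.57, 2.57]. Speed limits (rad/s): [2.57, 2.57, 3.14, 3.14, 3.14, 3.14, 3.14].

INTERFACE

Orientations are given as a rotation vector (axis times angle).
In Python, from station import status, vision, order, robot gives the robot as it stands.
- The arm moves only by the shell command python3 -m pendant 'ROWS' [OPENING] [FORCE]. ROWS is JSON, a list that holds one entry, the list of rows, each a list of 4 numbers: the shift along the tool's x, y, z in mm, then the turn about the tool's z in degrees. In form: [[[tx, ty, tz, yaw], ...]]. A call has 1 to 8 rows; each row shifts and turns the commanded pose from where the row before left it, along the tool's axes as they then stand; what a row does not reach is not made up. A row lasts 1/10 s, in which the tool goes at most 50 mm and 8.59 degrees, less where a joint would pass 70% of its speed; a pose out of reach is approached as far as the arm can. A call is refused whole if a number of a shift passes 50 or a number of a turn 8.59, either way. A call with a gripper value outside its range is refused whole. OPENING is the closure, from -1 (fully open) to 1 (shut), set as the call begins (- or left out, the last holds). The fingers move at their own pace and stop on an object; FORCE is the grip in N (left out, the last holds). Time passes only in rows, so rows that do not move let the fingers close. It gives the time, the measured TCP pose, the force, the opening and the grip force at its end, in the units of the state.
- status.observe(): the state, without advancing time (a new reading comes with each control period).
- vision.get_image(name): name is "scene" or "top" or "wrist"; returns a dict with "pixels" (384x512x3 uint8, red, green, blue), "K" (3x3 intrinsics, pixels), "pose" (4x4, takes a point from camera to world coordinates); the wrist camera has in their place "T_tool_cam" (4x4, takes a point from camera to tool coordinates, whose origin is the TCP and whose axes are the flange's). Camera axes: x right, y down, z forward; pixel columns grow to the right and rows downward; lengths in m; the calibration is good to about 2 mm. A picture is of the moment at which its call begins: read the wrist's pose just before it. There is no depth.
- order.hand_in(): hands the job in; it is judged then, once.
The state is a dict: "t": time; "joint_pos": joint angles; "joint_velocities": joint speeds; "effort": joint torques, N m; "tcp_pos": TCP position; "orientation": TCP orientation; "force": force on the tool from outside, world axes, zero at the start; "moment": the same for the moment, N m; "finger_gap": finger opening in m; "gripper_force": force on a finger pad.
Only numpy, scipy, OpenCV 4.12 (cv2) and the standard library are available. Lean on these libraries where they do the work, as an engineer would, in place of code of your own. Each camera call takes 0.05 s, during which the arm holds its last target. There are 200 camera calls.

TASK

Tip the tall black housing over with the fingers so that it comes down gently, away from the blue stop, onto the yellow pad of its rest, and finishes lying on the pad with its foot end pushed up squarely against the middle of the blue stop. Only push and steady it with the fingers, never lift or carry it, and leave the two paint jars and the small switch pod alone.

Things in the scene. Friction and masses are not known exactly. Their poses are not given: they have to be found in the camera images.
- rest: Painting rest, fixed to the desk. Origin: on the desk surface, under the middle of the blue stop's face; x axis points level from the pad towards the stop (roughly to the robot's right), y along the stop, z up. Aluminium base plate: 8 mm thick, 110 mm wide, from x = -150 to +15 mm. In front of it is bare desk, over which the top end of the lying housing overhangs.
- stop (a point): Middle of the top edge of the blue stop's face, 42 mm above the desk. The stop is an upright wall 90 mm wide; its face, at x = 0 of the rest, looks towards the pad; 12 mm thick behind it.
- pad (a point): Centre of the yellow pad's top, 28 mm above the desk, at x = -135 mm of the rest. The pad is a rail 22 mm wide along x (-146 to -124 mm) and 90 mm along y.
- housing: Tall black handlebar control housing, loose: 170 tall, 50 wide, 24 mm thick, 0.15 to 0.31 kg, centre of mass about 76 mm up. Stands on the base plate, back 4 to 16 mm in front of the stop. Origin: centre of its underside; z axis up the part, x axis towards its back, which faces the stop within 0.1 rad. Front (-x) flat; back an open ribbed shell, solid in its top 45 mm.
- housing_toe (a point): Middle of the housing's lower front edge (12 mm in front of its origin), about which it tips towards the rest's -x, onto its front face; 8 mm above the desk. Pushed lightly near the top it tips without sliding; some 9 degrees from upright it overbalances and falls by itself unless held from the front.
- housing_top (a point): Centre of the housing's top end (24 x 50 mm), 170 mm from its origin along its z axis. If held at its top front edge while leaning, its foot may slide back to the stop. Lying on the pad, its z axis is about 80 degrees from vertical and this end overhangs the pad by some 20 mm, its lower edge about 36 mm above the desk.
- jar_yellow: Paint jar with yellow cap, loose bystander, 42 mm diameter, 52 mm tall, 80 g; origin at the centre of its underside.
- jar_white: Paint jar with white cap, loose bystander, 42 mm diameter, 52 mm tall, 80 g; origin at the centre of its underside.
- switch_pod: Small black switch pod with a red knob on top, loose bystander, 42 x 50 mm, 57 mm tall, 120 g; origin at the centre of its underside.
Things that resemble listed ones, but are neither listed nor needed, are in the scene too. There is more than one size of the housing; the one meant has the size given above.

How it is judged:
By the outcome, as a careful person would: the job done as asked, in the order asked, and still so for the second after the job is handed in, with the robot touching nothing.
It also fails if it takes over 58 s, if anything falls off the work surface, if the arm or the gripper's body presses on something with over 40 N, if the wrist force passes 120 N, or if a joint passes its speed limit or range.

## Working session

There is one attempt and no reset: what is moved stays moved. The work goes in short steps, Python scripts to look and compute and a shell command to move; the robot and the scene stay as the last step left them, time stands still between calls to the robot, and variables do not carry over. Pictures are saved under pics/ and viewed, at most 13 in all, crops included, and the job is handed in when it is done.

```bash
ls; mkdir -p pics; python3 - <<'E'
from station import status, vision
import cv2,numpy as np
s=status.observe(); print({k:np.round(v,3).tolist() for k,v in s.items()})
for n in("scene","top"):
    d=vision.get_image(n); cv2.imwrite(f"pics/{n}0.png",d["pixels"][:,:,::-1]); print(n,np.round(d["K"],1).tolist(),np.round(d["pose"],3).tolist())
a=np.vstack([cv2.imread(f"pics/{n}0.png") for n in("scene","top")])
d=vision.get_image("wrist");print(d["T_tool_cam"])
cv2.imwrite("pics/a.png",cv2.resize(np.hstack([a[:384],a[384:]]),(800,300)))
E
```

```text
pics
{'t': 0.0, 'joint_pos': [1.401, 0.502, -0.427, 1.551, 0.221, 1.138, -0.21], 'joint_velocities': [-0.0, -0.001, 0.002, 0.001, 0.002, -0.0, 0.001], 'effort': [0.0, -56.659, -5.816, -27.911, -0.069, 0.031, 0.0], 'tcp_pos': [0.272, -0.589, 0.226], 'orientation': [-3.066, -0.674, 0.001], 'force': [-0.113, 0.016, 0.257], 'moment': [-0.013, 0.013, -0.034], 'gripper_force': 0.0, 'finger_gap': 0.092}
scene [[470.5, 0.0, 255.4], [0.0, 470.5, 189.3], [0.0, 0.0, 1.0]] [[-0.602, 0.517, -0.608, 1.11], [0.798, 0.395, -0.454, 0.37], [0.006, -0.759, -0.651, 0.706], [0.0, 0.0, 0.0, 1.0]]
top [[351.2, 0.0, 252.2], [0.0, 351.2, 189.6], [0.0, 0.0, 1.0]] [[-0.045, -0.978, 0.206, 0.422], [-0.999, 0.045, -0.005, -0.031], [-0.005, -0.206, -0.979, 0.828], [0.0, 0.0, 0.0, 1.0]]
[[ 1.69541458e-04 -9.61202277e-01 -2.75844439e-01  7.46011983e-02]
 [ 9.99999327e-01  4.79473995e-04 -1.05613929e-03 -2.29945140e-04]
 [ 1.14742373e-03 -2.75844075e-01  9.61201711e-01 -1.58456378e-01]
 [ 0.00000000e+00  0.00000000e+00  0.00000000e+00  1.00000000e+00]]
```

View pics/scene0.png

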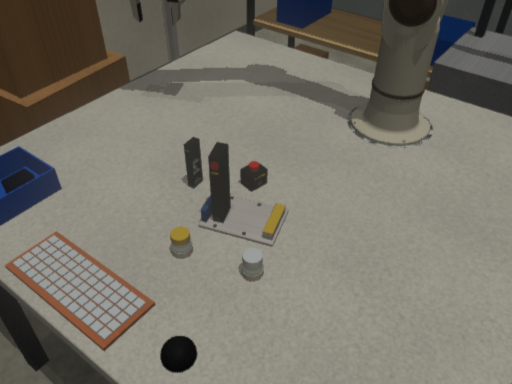

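View pics/top0.png

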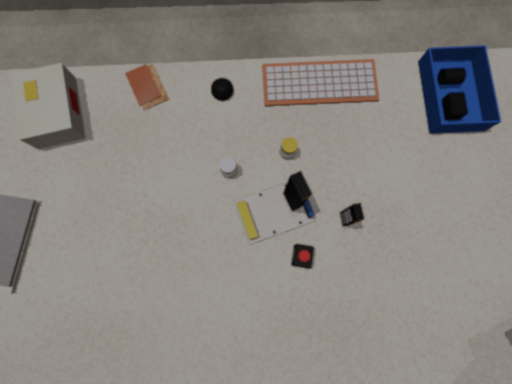

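Scene view: the tall candidate stands on the plate at (220,180), with a shorter decoy at (193,163). The pod is at (254,175), the jars at (180,240) and (252,263), the blue stop at (207,208) and the yellow pad at (274,220). Top view: the housing is at (297,190), the decoy at (352,214), the stop at (308,209) and the pad at (247,220).

```bash
cat > h.py <<'E'
import numpy as np, cv2
from scipy.spatial.transform import Rotation as R
from station import status, vision
def cam(n):
    s=status.observe(); d=vision.get_image(n)
    if n=="wrist":
        T=np.eye(4);T[:3,:3]=R.from_rotvec(s["orientation"]).as_matrix();T[:3,3]=s["tcp_pos"];d["pose"]=T@d["T_tool_cam"]
    return d
def ray(d,uv):
    p=np.linalg.inv(d["K"])@[uv[0],uv[1],1]; return d["pose"][:3,3],d["pose"][:3,:3]@p
def onz(d,uv,z):
    o,r=ray(d,uv); return o+r*(z-o[2])/r[2]
def tri(d1,u1,d2,u2):
    o1,r1=ray(d1,u1);o2,r2=ray(d2,u2)
    t=np.linalg.lstsq(np.c_[r1,-r2],o2-o1,rcond=None)[0]
    a,b=o1+r1*t[0],o2+r2*t[1]; return (a+b)/2,np.linalg.norm(a-b)
def mask(d,c):
    h=cv2.cvtColor(d["pixels"],cv2.COLOR_RGB2HSV);H,S,V=cv2.split(h)
    m={"y":(H>18)&(H<35)&(S>120)&(V>60),"b":(H>105)&(H<130)&(S>90)&(V>30),"k":(V<60)&(S<130),"r":((H<8)|(H>172))&(S>130)&(V>70)}[c]
    return m.astype(np.uint8)*255
def blobs(d,c,amin=25):
    cs,_=cv2.findContours(mask(d,c),cv2.RETR_EXTERNAL,cv2.CHAIN_APPROX_NONE)
    return [(cv2.contourArea(x),cv2.minAreaRect(x)) for x in cs if cv2.contourArea(x)>amin]
E
python3 - <<'E'
from h import *
D={n:cam(n) for n in("scene","top")}
for n,d in D.items():
    for c in "ybkr":
        for a,r in blobs(d,c):
            (u,v)=r[0]
            if (130<u<330 and 120<v<300) or n=="top" and 200<u<380 and 130<v<280: print(n,c,a,np.round(cv2.boxPoints(r),1).tolist(),np.round(r[0],1))
for n,(x0,y0,x1,y1) in {"scene":(130,120,330,290),"top":(200,120,380,280)}.items():
    cv2.imwrite(f"pics/c{n}.png",cv2.resize(D[n]["pixels"][y0:y1,x0:x1,::-1],(400,int(400*(y1-y0)/(x1-x0))),interpolation=cv2.INTER_CUBIC))
a,b=[cv2.imread(f"pics/c{n}.png") for n in D]
h=min(len(a),len(b)); cv2.imwrite("pics/crop.png",np.hstack([a[:h],b[:h]]))
E
```

```text
scene y 250.5 [[170.0, 227.0], [189.0, 227.0], [189.0, 244.0], [170.0, 244.0]] [179.5 235.5]
scene y 277.0 [[262.3999938964844, 231.1999969482422], [276.29998779296875, 201.8000030517578], [285.29998779296875, 206.10000610351562], [271.3999938964844, 235.5]] [273.9 218.7]
scene k 415.5 [[241.0, 190.0], [241.0, 165.0], [266.0, 165.0], [266.0, 190.0]] [253.5 177.5]
scene k 1250.5 [[201.1999969482422, 218.8000030517578], [210.8000030517578, 141.8000030517578], [236.89999389648438, 145.10000610351562], [227.1999969482422, 222.0]] [219.  181.9]
scene k 577.5 [[183.8000030517578, 138.6999969482422], [198.0, 137.5], [202.1999969482422, 185.3000030517578], [187.89999389648438, 186.5]] [193. 162.]
scene r 52.5 [[248.0, 165.0], [254.0, 159.0], [260.0, 165.0], [254.0, 171.0]] [254. 165.]
scene r 31.0 [[210.0, 165.0], [214.0, 161.0], [219.0, 166.0], [215.0, 170.0]] [214.5 165.5]
top y 269.5 [[236.8000030517578, 203.1999969482422], [244.60000610351562, 200.3000030517578], [257.3999938964844, 235.8000030517578], [249.5, 238.60000610351562]] [247.1 219.5]
top y 170.0 [[282.0, 138.0], [296.0, 138.0]
[... 165 characters left out ...]
214.8000030517578], [308.70001220703125, 217.0]] [308.  208.2]
top k 361.5 [[291.3999938964844, 265.20001220703125], [294.29998779296875, 243.8000030517578], [313.3999938964844, 246.39999389648438], [310.6000061035156, 267.70001220703125]] [302.4 255.8]
top k 299.0 [[337.8999938964844, 209.6999969482422], [359.20001220703125, 202.60000610351562], [364.70001220703125, 219.10000610351562], [343.3999938964844, 226.1999969482422]] [351.3 214.4]
top k 594.5 [[278.0, 182.0], [299.6000061035156, 171.1999969482422], [318.20001220703125, 208.39999389648438], [296.6000061035156, 219.1999969482422]] [298.1 195.2]
top r 107.0 [[298.0, 250.0], [310.0, 250.0], [310.0, 261.0], [298.0, 261.0]] [304.  255.5]
```

View pics/crop.png

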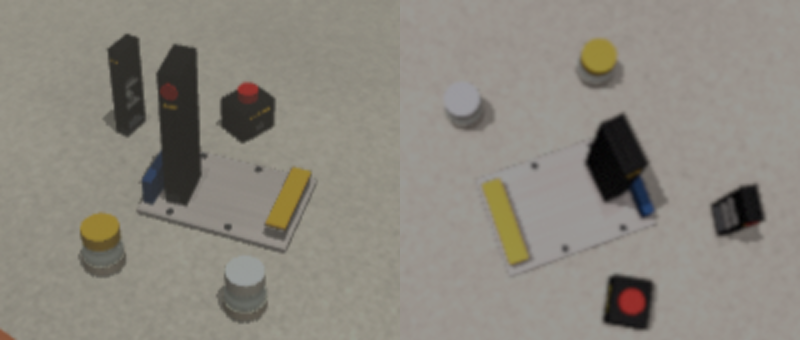

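The tall part on the plate, scene (220,180) and top (298,195), stands right in front of the blue stop and is clearly taller. The free-standing one at scene (193,162), top (351,214), is the smaller decoy. So the target is the one on the plate, and I'll check its height by triangulation.

```bash
python3 - <<'E'
from h import *
S,T=cam("scene"),cam("top")
pr=lambda n,p:print(n,np.round(p[0]*1000,1),round(p[1]*1000,1))
pr("pad",tri(S,(273.9,218.7),T,(247.1,219.5)))
pr("htop",tri(S,(220,145),T,(301.3,184.4)))
pr("decoy",tri(S,(193,141),T,(355,210)))
pr("ycap",tri(S,(180,233),T,(289,145.5)))
bx=cv2.boxPoints(((0,0),(1,1),0))
for n,c in(("S",S),("T",T)):
    for a,r in blobs(c,"y"):
        if a>240 and (230<r[0][0]<290): 
            q=cv2.boxPoints(r);P=np.array([onz(c,u,.028) for u in q]);print(n,"pad",np.round(P.mean(0)*1000,1),np.round(P[:,:2]*1000,0).tolist())
# plate edges in top: bright region hull corners; guess from crop
f=lambda x,y:(200+(x-400)/2.222,120+y/2.222)
for q in [(478,184),(598,140),(657,222),(512,273)]: print("plate",np.round(onz(T,f(*q),.008)*1000,0))
print("blue far end top",np.round(onz(T,f(653,212),.042)*1000,0),np.round(onz(T,f(637,215),.042)*1000,0))
for q in [(604,126),(628,116),(646,160),(622,172)]: print("htop c",np.round(onz(T,f(*q),.178)*1000,0))
for n,q,z in(("pod",(304,255.5),.057),("yj",(289,145.5),.052),("wj",f(462,102),.052)): print(n,np.round(onz(T,q,z)*1000,0))
E
```

```text
pad [522.1 -20.3  21.3] 0.7
htop [ 562.3 -125.6  186.1] 1.9
decoy [ 518.9 -240.9  122.5] 0.6
ycap [ 687.7 -125.9   48.1] 1.9
S pad [526.5 -17.4  28. ] [[571.0, -14.0], [483.0, -43.0], [482.0, -20.0], [570.0, 7.0]]
T pad [521.5 -19.9  28. ] [[560.0, 2.0], [566.0, -16.0], [483.0, -42.0], [477.0, -24.0]]
plate [564.   7.   8.]
plate [ 607. -124.    8.]
plate [ 515. -180.    8.]
plate [469. -25.   8.]
blue far end top [ 522. -171.   42.] [ 519. -154.   42.]
htop c [ 580. -111.  178.]
htop c [ 588. -132.  178.]
htop c [ 549. -144.  178.]
htop c [ 540. -123.  178.]
pod [ 434. -140.   57.]
yj [ 686. -125.   52.]
wj [643.  18.  52.]
```

```bash
python3 -m pendant '[[[0,0,-10,7],[25,-20,-5,0],[25,-22,-5,0],[25,-22,-5,0],[25,-22,-5,0],[25,-22,-4,0],[25,-22,0,0],[25,-22,0,0]]]' -1 10; python3 -m pendant '[[[25,-22,0,0],[25,-22,0,0],[25,-22,0,0],[25,-22,0,0],[25,-22,0,0],[25,-22,0,0],[25,-22,0,0],[25,-22,0,0]]]'; python3 -m pendant '[[[25,-22,0,0],[0,0,0,0],[0,0,0,0]]]'
```

```text
t: 1.15
tcp_pos: [0.3935, -0.3907, 0.2611]
orientation: [3.103, 0.486, 0.0]
force: [-0.1, 0.9, 0.6]
finger_gap: 0.0916
gripper_force: 0.0
t: 1.95
tcp_pos: [0.53, -0.162, 0.2609]
orientation: [3.103, 0.486, 0.0]
force: [0.1, -0.1, -0.2]
finger_gap: 0.0918
gripper_force: 0.0
t: 2.25
tcp_pos: [0.5467, -0.1337, 0.2607]
orientation: [3.103, 0.49, -0.0]
force: [-0.6, -1.1, -0.5]
finger_gap: 0.0918
gripper_force: 0.0
```

```bash
python3 - <<'E'
from h import *
d=cam("wrist"); np.savez("w1.npz",**{k:d[k] for k in("pixels","K","pose")})
s=status.observe();print(s["t"],s["tcp_pos"],R.from_rotvec(s["orientation"]).as_matrix().round(3).tolist())
cv2.imwrite("pics/w1.png",d["pixels"][:,:,::-1])
for c in "yb": print(c,[(a,np.round(r[0]),[np.round(onz(d,q,{"y":.028,"b":.042}[c])*1000,0)[:2].tolist() for q in cv2.boxPoints(r)]) for a,r in blobs(d,c,100)])
E
```

```text
2.3 [ 0.54617827 -0.13514405  0.26057154] [[0.952, 0.306, -0.001], [0.306, -0.952, -0.001], [-0.001, 0.0, -1.0]]
y [(175.0, array([ 66., 286.]), [[343.0, 73.0], [348.0, 58.0], [271.0, 44.0], [265.0, 60.0]]), (296.5, array([444., 283.]), [[501.0, -395.0], [508.0, -411.0], [436.0, -455.0], [428.0, -439.0]]), (1307.5, array([159., 150.]), [[563.0, 4.0], [571.0, -17.0], [486.0, -43.0], [477.0, -21.0]]), (1146.0, array([292.,  33.]), [[707.0, -101.0], [719.0, -138.0], [682.0, -152.0], [669.0, -114.0]])]
b [(685.5, array([277., 153.]), [[522.0, -160.0], [607.0, -134.0], [610.0, -145.0], [525.0, -172.0]])]
```

View pics/w1.png

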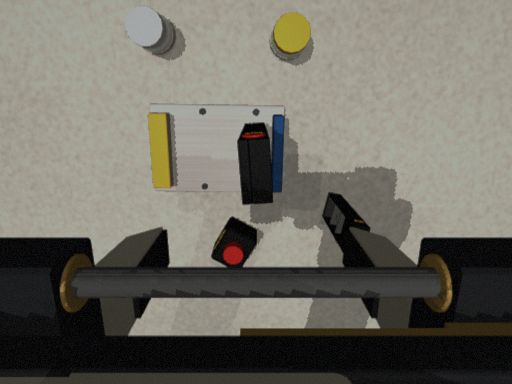

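```bash
python3 - <<'E'
from h import *
d=dict(np.load("w1.npz"))
rx=np.array([.299,-.954]);ry=np.array([.954,.299]);o=np.array([564.5,-147.])
im=d["pixels"]; crop=cv2.resize(im[110:215,220:300,::-1],None,fx=5,fy=5,interpolation=cv2.INTER_CUBIC)
crop=cv2.convertScaleAbs(crop,alpha=2.5,beta=10); cv2.imwrite("pics/w1c.png",crop)
for q in [(240,137),(268,137),(272,203),(245,203)]:
    p=onz(d,q,.178)[:2]*1000-o; print(np.round([p@rx,p@ry],1))
E
```

```text
[-30.3  34.4]
[-9.9 34.6]
[ -5.9 -15.8]
[-26.6 -16. ]
```

View pics/w1c.png

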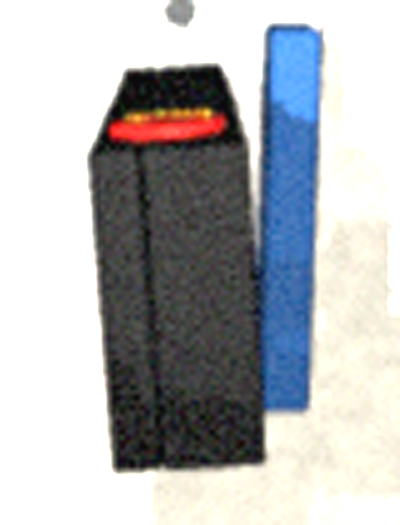

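```bash
python3 - <<'E'
from h import *
d=dict(np.load("w1.npz"))
rx=np.array([.299,-.954]);ry=np.array([.954,.299]);o=np.array([564.5,-147.])
f=lambda *q:(220+q[0]/5,110+q[1]/5)
P=[]
for q in [(92,155),(247,150),(265,462),(117,470)]:
    p=onz(d,f(*q),.178)[:2]*1000-o; P.append([p@rx,p@ry])
print(np.round(P,1),np.mean(P,0))
for q in [(127,70),(218,66)]:
    p=onz(d,f(*q),.008)[:2]*1000-o; print(np.round([p@rx,p@ry],1))
p=np.array([546.2,-135.1])-o; print("tcp",p@rx,p@ry)
E
```

```text
[[-31.5  31.5]
 [ -8.9  32.4]
 [ -5.1 -15.3]
 [-27.9 -16.8]] [-18.33763437   7.93514826]
[-31.6  31.1]
[-9.3 32.3]
tcp -16.82429999999999 -13.900099999999954
```

The housing's centre is at rest (-18, +8) mm, yawed about 0.07 rad, with its back about 6 mm from the stop. I'll straddle its top with the fingers: the rear one pushes and the front one catches.

```bash
python3 -m pendant '[[[11,0,0,0],[11,0,0,0],[0,-1,10,0],[0,0,15,0],[0,0,15,0],[0,0,15,0],[0,0,15,0],[0,0,15,0]]]' -0.3 10; python3 -m pendant '[[[0,0,15,0],[0,0,10,0],[0,0,0,0],[0,0,0,0],[0,0,0,0]]]' 0 10
python3 - <<'E'
from h import *
d=cam("wrist");cv2.imwrite("pics/w2.png",np.hstack([d["pixels"][:,:,::-1],cam("scene")["pixels"][90:280,120:320,::-1].repeat(2,0).repeat(2,1)[:384]])[:, :800])
E
```

```text
t: 3.1
tcp_pos: [0.5667, -0.1269, 0.1741]
orientation: [-3.103, -0.486, 0.001]
force: [1.5, 0.2, 0.7]
finger_gap: 0.0598
gripper_force: 0.0
t: 3.6
tcp_pos: [0.5679, -0.1269, 0.1515]
orientation: [3.103, 0.486, 0.002]
force: [0.4, -0.2, -0.6]
finger_gap: 0.0459
gripper_force: 0.0Traceback (most recent call last):
  File "<stdin>", line 2, in <module>
    return _nx.concatenate(arrs, 1, dtype=dtype, casting=casting)
           ~~~~~~~~~~~~~~~^^^^^^^^^^^^^^^^^^^^^^^^^^^^^^^^^^^^^^^
ValueError: all the input array dimensions except for the concatenation axis must match exactly, but along dimension 0, the array at index 0 has size 384 and the array at index 1 has size 380
```

```bash
python3 -m pendant '[[[0,-4,0,0],[0,-4,0,0],[0,-3,0,0],[0,-3,0,0],[0,-3,0,0],[0,-3,0,0],[0,-3,0,0],[0,-3,0,0]]]'; python3 -m pendant '[[[0,-3,0,0],[0,-3,0,0],[0,-2,0,0],[0,-2,0,0],[0,0,0,0],[0,0,0,0]]]' 
python3 - <<'E'
from h import *
d=cam("wrist");a=d["pixels"][:,:,::-1];b=cam("scene")["pixels"][110:302,150:294,::-1].repeat(2,0).repeat(2,1)
cv2.imwrite("pics/w2.png",np.hstack([a,b]))
E
```

```text
t: 4.5
tcp_pos: [0.5591, -0.1018, 0.1507]
orientation: [-3.104, -0.486, 0.0]
force: [0.6, 0.3, -1.2]
finger_gap: 0.0458
gripper_force: 0.0
t: 5.1
tcp_pos: [0.5562, -0.0926, 0.1507]
orientation: [3.104, 0.486, 0.0]
force: [0.4, 0.3, 0.5]
finger_gap: 0.0458
gripper_force: 0.1
```

View pics/w2.png

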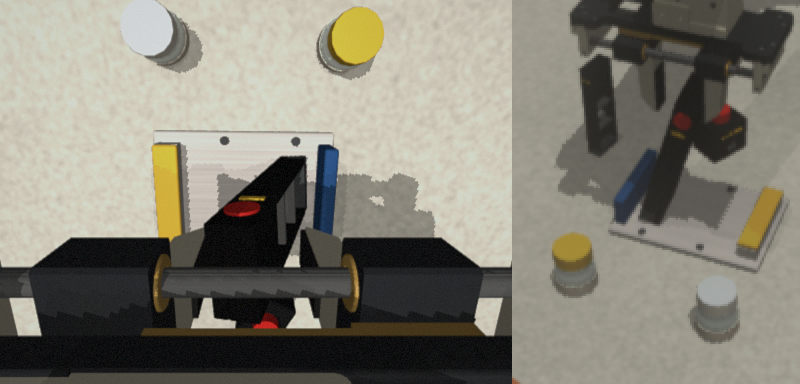

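The housing is caught and leaning about 16° against the front finger. Next I open in stages so that finger backs off slowly, then follow the arc down.

```bash
python3 -m pendant '[[[0,0,0,0],[0,0,0,0]]]' -0.25; python3 -m pendant '[[[0,1,0,0],[0,1,0,0]]]' -0.5;python3 -m pendant '[[[0,2,0,0],[0,2,0,0]]]' -0.75;python3 -m pendant '[[[0,2,0,0],[0,2,0,0],[0,0,0,0],[0,0,0,0]]]' -1
python3 - <<'E'
from h import *
o=np.array([564.5,-147.]);p=status.observe()["tcp_pos"][:2]*1000-o;print(p@[.299,-.954],p@[.954,.299])
d=cam("wrist");a=d["pixels"][:,:,::-1];b=cam("scene")["pixels"][110:302,150:294,::-1].repeat(2,0).repeat(2,1)
cv2.imwrite("pics/w3.png",np.hstack([a,b]))
E
```

```text
t: 5.4
tcp_pos: [0.5561, -0.0927, 0.1507]
orientation: [3.104, 0.486, -0.0]
force: [0.9, -0.3, -0.3]
finger_gap: 0.0559
gripper_force: 0.1
t: 5.6
tcp_pos: [0.5568, -0.0946, 0.1507]
orientation: [3.104, 0.486, -0.0]
force: [0.2, 0.9, 0.2]
finger_gap: 0.0671
gripper_force: 0.1
t: 5.8
tcp_pos: [0.5581, -0.0985, 0.1507]
orientation: [3.104, 0.486, 0.0]
force: [0.6, 0.7, 0.5]
finger_gap: 0.0787
gripper_force: 0.1
t: 6.2
tcp_pos: [0.5592, -0.1021, 0.1507]
orientation: [-3.104, -0.486, -0.0]
force: [0.3, -0.3, -0.4]
finger_gap: 0.092
gripper_force: 0.1
-44.39341255401791 8.388843789909181
```

View pics/w3.png

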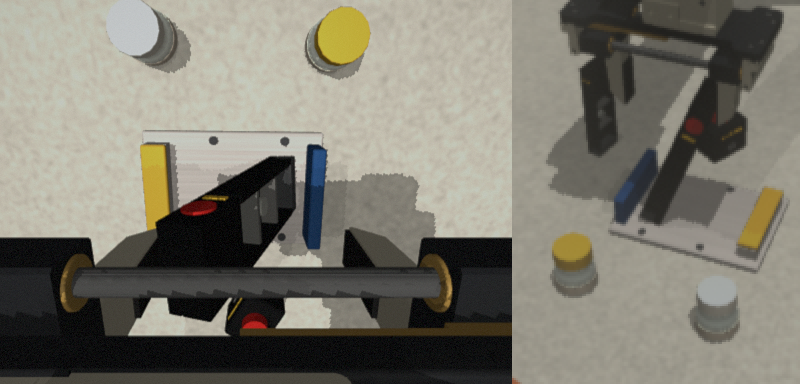

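```bash
python3 -m pendant '[[[0,-6,1,0],[0,-6,1,0],[0,-6,1,0],[0,-6,2,0],[0,-6,4,0],[0,-6,4,0],[0,-5,4,0],[0,-5,4,0]]]';python3 -m pendant '[[[0,-5,5,0],[0,-5,5,0],[0,-5,5,0],[0,-4,5,0],[0,0,0,0],[0,0,0,0]]]'
python3 - <<'E'
from h import *
o=np.array([564.5,-147.]);p=status.observe()["tcp_pos"][:2]*1000-o;print(p@[.299,-.954],p@[.954,.299])
d=cam("wrist");a=d["pixels"][:,:,::-1];b=cam("scene")["pixels"][110:302,150:294,::-1].repeat(2,0).repeat(2,1)
cv2.imwrite("pics/w4.png",np.hstack([a,b]))
E
```

```text
t: 7.1
tcp_pos: [0.5449, -0.0576, 0.1293]
orientation: [-3.103, -0.486, 0.0]
force: [-0.6, 1.2, 0.4]
finger_gap: 0.0919
gripper_force: 0.6
t: 7.7
tcp_pos: [0.5393, -0.0402, 0.1096]
orientation: [-3.104, -0.486, 0.0]
force: [0.1, 1.0, 1.8]
finger_gap: 0.0917
gripper_force: 0.7
-109.43657531395112 7.912807222870999
```

View pics/w4.png

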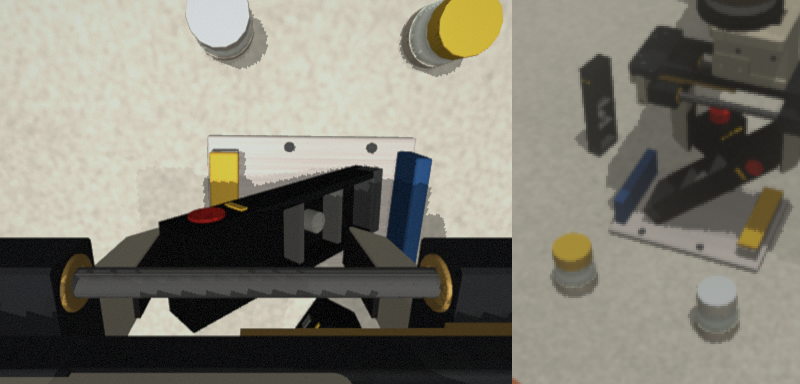

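```bash
python3 -m pendant '[[[0,-3,5,0],[0,-3,5,0],[0,-3,5,0],[0,-2,4,0],[0,-2,4,0],[0,-2,4,0],[0,0,0,0]]]';python3 -m pendant '[[[0,-2,4,0],[0,-1,4,0],[0,-1,4,0],[0,-1,4,0],[0,0,0,0]]]'
python3 -m pendant '[[[0,-1,4,0],[0,0,4,0],[0,0,0,0]]]'
python3 -m pendant '[[[0,-1,3,0],[0,0,3,0],[0,0,0,0],[0,0,0,0]]]'

```

```text
t: 8.5
tcp_pos: [0.5342, -0.0257, 0.082]
orientation: [-3.103, -0.487, 0.002]
force: [0.4, 1.8, -0.6]
finger_gap: 0.0918
gripper_force: 0.4
t: 9.0
tcp_pos: [0.5327, -0.0211, 0.066]
orientation: [-3.103, -0.486, 0.002]
force: [-0.7, 0.5, -0.2]
finger_gap: 0.0917
gripper_force: 0.3
t: 9.3
tcp_pos: [0.5325, -0.0203, 0.0581]
orientation: [-3.104, -0.486, 0.001]
force: [-0.8, 0.1, -1.2]
finger_gap: 0.0917
gripper_force: 0.3
t: 9.7
tcp_pos: [0.5325, -0.0193, 0.0526]
orientation: [-3.104, -0.486, 0.0]
force: [0.6, 0.5, -0.9]
finger_gap: 0.092
gripper_force: 0.3
```

```bash
python3 - <<'E'
from h import *
o=np.array([564.5,-147.]);p=status.observe()["tcp_pos"][:2]*1000-o;print(p@[.299,-.954],p@[.954,.299])
d=cam("wrist");a=d["pixels"][20:370,50:450,::-1];b=cv2.resize(cam("scene")["pixels"][130:270,190:310,::-1],(400,466),interpolation=cv2.INTER_CUBIC)[:350]
cv2.imwrite("pics/w5.png",cv2.convertScaleAbs(np.hstack([a,b]),alpha=1.6,beta=10))
E
```

```text
-131.41796608284082 7.708833570008885
```

View pics/w5.png

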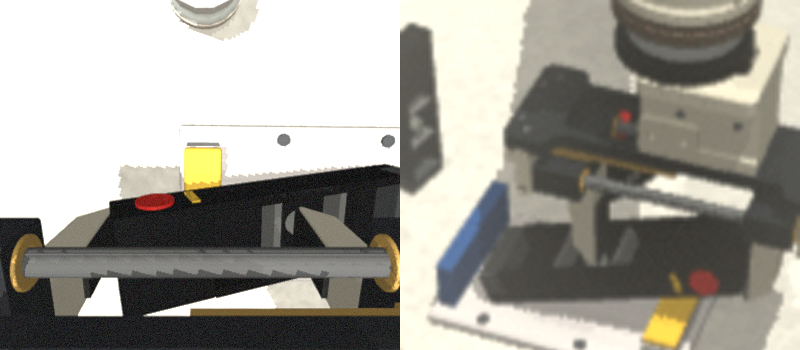

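```bash
python3 -m pendant '[[[0,0,2,0],[0,0,2,0],[0,0,0,0],[0,0,0,0]]]';python3 -m pendant '[[[0,-1,0,0],[0,-1,0,0],[0,-1,0,0],[0,-1,0,0],[0,0,0,0]]]';python3 -m pendant '[[[0,-2,0,0],[0,-2,0,0],[0,-2,0,0],[0,0,0,0]]]'
python3 - <<'E'
from h import *
for n in("scene",):
    d=cam(n)
    print([(a,np.round(r[0],1)) for a,r in blobs(d,"r",15)]+[(a,np.round(r[0],1)) for a,r in blobs(d,"y",15)])
E
```

```text
t: 10.2
tcp_pos: [0.5326, -0.0192, 0.0486]
orientation: [-3.104, -0.486, 0.0]
force: [-0.7, 0.5, -0.9]
finger_gap: 0.0921
gripper_force: 0.4
t: 10.7
tcp_pos: [0.5315, -0.0154, 0.0488]
orientation: [3.104, 0.486, 0.0]
force: [0.6, -0.9, 0.6]
finger_gap: 0.0921
gripper_force: 0.0
t: 11.1
tcp_pos: [0.5294, -0.0092, 0.0488]
orientation: [-3.103, -0.487, -0.0]
force: [0.0, 0.9, -0.5]
finger_gap: 0.0919
gripper_force: 0.0
[(32.0, array([282.5, 223. ])), (248.5, array([179. , 235.5])), (72.0, array([269.9, 226.6]))]
```

```bash
python3 -m pendant '[[[0,0,-10,0],[0,0,-20,0],[0,0,-30,0],[0,0,-35,0],[0,0,-40,0],[-15,25,-40,0],[-15,25,-30,0],[0,0,0,0]]]'; python3 -m pendant '[[[0,0,0,0],[0,0,0,0]]]'
python3 - <<'E'
from h import *
d=cam("wrist"); np.savez("w6.npz",**{k:d[k] for k in("pixels","K","pose")});a=d["pixels"][:,:,::-1]
rx=np.array([.299,-.954]);ry=np.array([.954,.299]);o=np.array([564.5,-147.])
p=status.observe()["tcp_pos"]*1000;print(p,(p[:2]-o)@rx,(p[:2]-o)@ry)
cv2.imwrite("pics/w6.png",cv2.convertScaleAbs(cv2.resize(a[0:300],(800,469),interpolation=cv2.INTER_CUBIC),alpha=1.8,beta=10))
E
```

```text
t: 11.95
tcp_pos: [0.5183, -0.0714, 0.2587]
orientation: [3.1, 0.475, 0.011]
force: [0.6, 0.3, -1.7]
finger_gap: 0.0918
gripper_force: 0.0
t: 12.15
tcp_pos: [0.5156, -0.0656, 0.2532]
orientation: [-3.103, -0.487, 0.002]
force: [-0.2, 0.4, -0.3]
finger_gap: 0.0919
gripper_force: 0.0
[515.55255636 -65.28888363 252.82640525] -92.58769066388984 -22.26423743619055
```

View pics/w6.png

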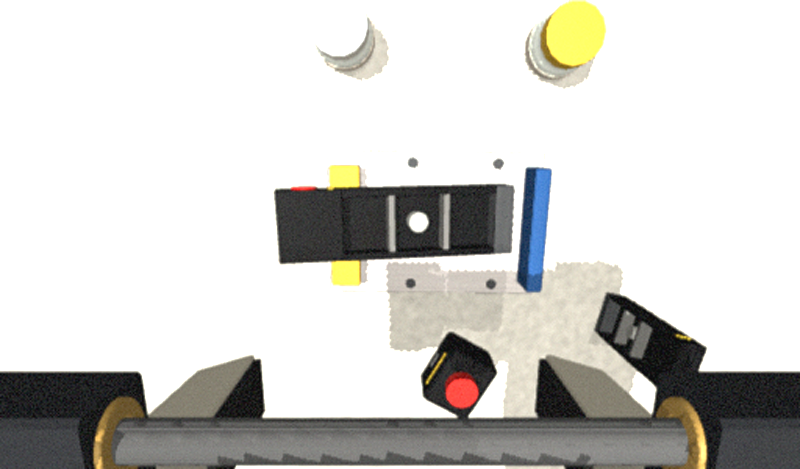

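The housing lies on the pad with a slight yaw, and its foot is a little short of the stop, with edges at (513,186) and (512,252). Working out the offsets.

```bash
python3 - <<'E'
from h import *
d=dict(np.load("w6.npz"));k=1.5625
rx=np.array([.299,-.954]);ry=np.array([.954,.299]);o=np.array([564.5,-147.])
for n,q,z in [("footA",(513,186),.0316),("footB",(512,252),.0316),("topA",(276,190),.060),("topB",(281,263),.060),("stopA",(527,168),.042),("stopB",(519,279),.042),("padA",(345,165),.028),("padB",(346,285),.028)]:
    p=onz(d,(q[0]/k,q[1]/k),z)[:2]*1000-o; print(n,np.round([p@rx,p@ry],1))
E
```

```text
footA [-11.5  30.3]
footB [ -8.9 -18. ]
topA [-176.2   28. ]
topB [-175.6  -21.9]
stopA [-4.8 43.2]
stopB [ -4.6 -36.2]
padA [-132.9   43.9]
padB [-134.1  -45.5]
```

```bash
python3 -c "
from station import status;print(status.observe()['joint_pos'][6])"; python3 -m pendant '[[[0,0,0,8],[0,0,0,8],[0,0,0,8],[0,0,0,8],[0,0,0,8],[0,0,0,8],[0,0,0,8],[0,0,0,8]]]';python3 -m pendant '[[[0,0,0,8],[0,0,0,8],[0,0,0,8],[0,0,0,2.6],[0,0,0,0],[0,0,0,0]]]'
python3 - <<'E'
from h import *
rx=np.array([.299,-.954]);ry=np.array([.954,.299]);o=np.array([564.5,-147.])
s=status.observe();M=R.from_rotvec(s["orientation"]).as_matrix();p=s["tcp_pos"]*1000;q=p[:2]-o
w=o+rx*-80+ry*0;print(s["joint_pos"][6],p,q@rx,q@ry,"tool delta",M[:2,:2].T@(w-p[:2]),M[:2,0]@rx,M[:2,0]@ry)
E
```

```text
-1.3532476321317282
t: 13.0
tcp_pos: [0.5156, -0.0649, 0.2523]
orientation: [-2.888, 1.237, 0.004]
force: [0.5, 0.6, -0.6]
finger_gap: 0.0917
gripper_force: 0.0
t: 13.6
tcp_pos: [0.5134, -0.0645, 0.2457]
orientation: [2.674, -1.627, -0.024]
force: [-0.2, -0.3, -0.3]
finger_gap: 0.0919
gripper_force: 0.0
-2.5686976391345544 [513.3639537  -64.45644293 245.74736989] -94.03623128995928 -24.103264608598188 tool delta [ 18.03282586 -21.30727439] 0.9846884359476802 0.17278792194698556
```

```bash
for i in 1; do python3 -m pendant '[[[0,0,0,-8],[0,0,0,-8],[0,0,0,-8],[0,0,0,-8],[0,0,0,-8],[0,0,0,-8],[0,0,0,-8],[0,0,0,-8]]]';python3 -m pendant '[[[0,0,0,-8],[0,0,0,-8],[0,0,0,-8],[0,0,0,-8],[0,0,0,-8],[0,0,0,-8],[0,0,0,-8],[0,0,0,-8]]]'; python3 -m pendant '[[[0,0,0,-8],[0,0,0,-8],[0,0,0,-8],[0,0,0,-8],[0,0,0,-8],[0,0,0,-2],[0,0,0,0],[0,0,0,0]]]'; done
cat > m.py <<'E'
from h import *
import sys
rx=np.array([.299,-.954]);ry=np.array([.954,.299]);o=np.array([564.5,-147.])
s=status.observe();M=R.from_rotvec(s["orientation"]).as_matrix();p=s["tcp_pos"]*1000;q=p[:2]-o
w=o+rx*float(sys.argv[1])+ry*float(sys.argv[2]);print(np.round(s["joint_pos"],2),p,"rest",q@rx,q@ry,"tool delta",M[:2,:2].T@(w-p[:2]),"yaw err",np.degrees(np.arctan2(M[:2,0]@ry,-M[:2,0]@rx)),s["force"],M[2])
E
python3 m.py -80 0
```

```text
t: 14.4
tcp_pos: [0.5133, -0.0668, 0.2463]
orientation: [3.141, 0.039, -0.028]
force: [-0.7, 1.0, -0.8]
finger_gap: 0.0919
gripper_force: 0.0
t: 15.2
tcp_pos: [0.5134, -0.0668, 0.2465]
orientation: [-2.636, -1.693, 0.024]
force: [-0.8, -0.8, 0.5]
finger_gap: 0.0914
gripper_force: 0.0
t: 16.0
tcp_pos: [0.5134, -0.0672, 0.2466]
orientation: [-1.862, -2.514, 0.018]
force: [-0.2, -0.1, -0.1]
finger_gap: 0.0916
gripper_force: 0.0
[ 0.3   0.24 -0.26  1.85  0.07  1.08  0.31] [513.42202092 -67.18250777 246.60426489] rest -91.41820333023183 -24.862961866071345 tool delta [-11.26589416  24.95289319] yaw err 0.44530832345879606 [-0.2334433  -0.08793339 -0.13078935] [ 0.00397078 -0.01704538 -0.99984683]
```

```bash
python3 -m pendant '[[[-5,12,0,0],[-6,13,10,0],[0,0,25,0],[0,0,25,0],[0,0,25,0],[0,0,25,0],[0,0,25,0],[0,0,0,0]]]' -1 5; python3 m.py -80 0
```

```text
t: 16.8
tcp_pos: [0.5363, -0.07, 0.1079]
orientation: [-1.857, -2.511, 0.023]
force: [-0.8, 0.2, 0.5]
finger_gap: 0.0919
gripper_force: 0.0
[ 0.27  0.45 -0.23  1.91  0.14  0.82  0.25] [536.27053785 -69.99365319 107.87937772] rest -81.9046640436418 -3.906009196366206 tool delta [-1.91828032  3.91822189] yaw err 0.3727173404639314 [-0.83098769  0.20129089  0.51032949] [ 0.00620764 -0.02282253 -0.99972026]
```

```bash
python3 -m pendant '[[[-1,5,20,0],[0,0,20,0],[0,0,20,0],[0,0,12,0],[0,0,9,0],[0,0,0,0]]]'; python3 m.py -80 0;  python3 -m pendant '[[[0,0,0,0],[0,0,0,0],[0,0,0,0]]]' -0.35 5; python3 m.py -80 0
```

```text
t: 17.4
tcp_pos: [0.5418, -0.07, 0.0297]
orientation: [-1.86, -2.515, 0.019]
force: [-1.2, -0.5, -0.7]
finger_gap: 0.0918
gripper_force: 0.0
[ 0.24  0.58 -0.21  1.93  0.19  0.67  0.22] [541.83458979 -69.97073979  29.69565858] rest -80.26287188959955 1.4089474606773074 tool delta [-0.3106543  -1.40710541] yaw err 0.3690768794022705 [-1.20276285 -0.46610887 -0.67191097] [ 0.00375322 -0.01814421 -0.99982834]
t: 17.7
tcp_pos: [0.5427, -0.0702, 0.031]
orientation: [-1.861, -2.517, 0.018]
force: [1.3, 0.3, 0.5]
finger_gap: 0.0721
gripper_force: 0.0
[ 0.24  0.58 -0.21  1.93  0.19  0.67  0.22] [542.6709769  -70.18378738  31.01124488] rest -79.80954474386209 2.1431595312745024 tool delta [ 0.1379058  -2.14434417] yaw err 0.37265368435256047 [1.28235635 0.30705166 0.54171141] [ 0.00259807 -0.01585994 -0.99987085]
```

```bash
python3 -m pendant '[[[0,-1,2,0],[0,-1,2,0],[0,0,0,0],[0,0,0,0]]]' -0.25 5; python3 -m pendant '[[[0,0,0,0],[0,0,0,0]]]' -0.18 5; python3 -m pendant '[[[0,0,0,0],[0,0,0,0],[0,0,0,0],[0,0,0,0]]]' -0.115 5;python3 m.py -80 0
```

```text
t: 18.1
tcp_pos: [0.5404, -0.0708, 0.0263]
orientation: [-1.861, -2.516, 0.018]
force: [0.9, 0.7, -1.0]
finger_gap: 0.0574
gripper_force: 0.6
t: 18.3
tcp_pos: [0.5402, -0.0707, 0.0263]
orientation: [-1.86, -2.516, 0.018]
force: [2.1, 0.0, 1.5]
finger_gap: 0.0544
gripper_force: 0.7
t: 18.7
tcp_pos: [0.5401, -0.0706, 0.0263]
orientation: [-1.86, -2.516, 0.018]
force: [1.7, 0.8, 0.8]
finger_gap: 0.0513
gripper_force: 0.7
[ 0.24  0.58 -0.2   1.94  0.19  0.66  0.22] [540.09801247 -70.62020768  26.26912337] rest -80.16251614625453 -0.4419381981722097 tool delta [-0.19836073  0.44325278] yaw err 0.36795854161764824 [1.69891667 0.839234   0.84958106] [ 0.00321942 -0.01703599 -0.99984969]
```

```bash
python3 -m pendant '[[[0,0,0,0],[0,0,0,0],[0,0,-5,0],[0,0,-20,0],[0,0,-30,0],[0,0,-30,0],[0,0,-30,0],[0,0,-30,0]]]' -0.5 5; python3 -m pendant '[[[0,0,-30,0],[0,0,-30,0],[0,0,0,0],[0,0,0,0]]]' ; python3 m.py -210 0; python3 - <<'E'
from h import *
d=cam("wrist"); np.savez("w7.npz",**{k:d[k] for k in("pixels","K","pose")})
rx=np.array([.299,-.954]);ry=np.array([.954,.299]);o=np.array([564.5,-147.])
for c,z in(("y",.028),("b",.042),("k",.05)):
    for a,r in blobs(d,c,400): print(c,a,np.round(r[0]),[np.round([(onz(d,q,z)[:2]*1000-o)@rx,(onz(d,q,z)[:2]*1000-o)@ry],0).tolist() for q in cv2.boxPoints(r)])
E
```

```text
t: 19.5
tcp_pos: [0.5421, -0.0704, 0.1726]
orientation: [-1.86, -2.515, 0.019]
force: [1.0, -0.5, 0.2]
finger_gap: 0.0692
gripper_force: 0.0
t: 19.9
tcp_pos: [0.5437, -0.0704, 0.2319]
orientation: [-1.861, -2.517, 0.018]
force: [0.5, -0.6, 0.0]
finger_gap: 0.0691
gripper_force: 0.0
[ 0.29  0.3  -0.26  1.79  0.09  1.07  0.3 ] [543.67692863 -70.36460949 231.91927443] rest -79.33626088131473 3.048771678103698 tool delta [130.57075931  -3.89677301] yaw err 0.374218793579176 [ 0.45267313 -0.57312381  0.04613977] [ 0.00244196 -0.01604488 -0.99986829]
y 500.5 [278. 332.] [[133.0, -84.0], [132.0, 140.0], [140.0, 141.0], [141.0, -85.0]]
y 403.0 [425. 328.] [[123.0, 163.0], [122.0, 267.0], [139.0, 270.0], [140.0, 165.0]]
y 454.0 [115. 283.] [[104.0, -198.0], [26.0, -177.0], [29.0, -157.0], [108.0, -176.0]]
b 1256.5 [255. 239.] [[-11.0, -44.0], [-11.0, 42.0], [12.0, 43.0], [12.0, -45.0]]
k 46172.0 [256. 306.] [[197.0, -336.0], [-17.0, -287.0], [-13.0, 282.0], [196.0, 323.0]]
k 1413.5 [151. 197.] [[-42.0, -149.0], [-87.0, -122.0], [-63.0, -78.0], [-17.0, -104.0]]
k 6960.0 [256. 148.] [[-181.0, -24.0], [-180.0, 26.0], [-19.0, 28.0], [-19.0, -28.0]]
```

```bash
python3 -m pendant '[[[25,0,0,0],[25,0,0,0],[25,0,0,0],[25,0,0,0],[25,0,0,0],[6,0,10,0],[0,0,20,0],[0,0,20,0]]]' 1 10;python3 -m pendant '[[[0,0,25,0],[0,0,25,0],[0,0,25,0],[0,0,25,0],[0,0,25,0],[0,0,15,0],[0,0,6,0],[0,0,0,0]]]'; python3 m.py -195 0
```

```text
t: 20.75
tcp_pos: [0.5036, 0.0542, 0.1797]
orientation: [-1.859, -2.515, 0.021]
force: [0.2, 0.1, 0.7]
finger_gap: 0.0095
gripper_force: 0.0
t: 21.55
tcp_pos: [0.5002, 0.0538, 0.0339]
orientation: [-1.859, -2.513, 0.023]
force: [-0.1, -0.1, -1.1]
finger_gap: 0.0006
gripper_force: 0.0
[ 0.06  0.53 -0.27  2.03  0.23  0.63 -0.06] [500.23982691  53.82945761  33.92210841] rest -210.8050943159028 -1.2561973049179826 tool delta [-15.89402285   1.36390276] yaw err 0.3926354817496615 [-0.09995902 -0.07963421 -1.11203981] [ 0.00378184 -0.02082929 -0.99977589]
```

```bash
python3 -m pendant '[[[-5,1,0,0],[-5,0,0,0],[-5,0,0,0],[-4,0,0,0],[-3,0,0,0],[-2,0,0,0],[-2,0,0,0],[0,0,0,0]]]'; python3 m.py -182 0;python3 -m pendant '[[[-2,0,0,0],[-2,0,0,0],[-1,0,0,0],[0,0,0,0]]]';python3 m.py -182 0
```

```text
t: 22.35
tcp_pos: [0.5104, 0.0298, 0.0355]
orientation: [-1.861, -2.515, 0.019]
force: [-0.1, 0.8, 0.1]
finger_gap: 0.0006
gripper_force: 0.0
[ 0.11  0.53 -0.27  2.01  0.22  0.64 -0.01] [510.38915547  29.79635152  35.51090983] rest -184.84286186909813 1.2403634247333741 tool delta [-2.93968986 -1.22101653] yaw err 0.38304568169126874 [-0.12543292  0.79671382  0.05688099] [ 0.00317446 -0.01726274 -0.99984595]
t: 22.75
tcp_pos: [0.5116, 0.0258, 0.0354]
orientation: [-1.859, -2.515, 0.018]
force: [-1.0, 1.5, 0.3]
finger_gap: 0.0007
gripper_force: 1.3
[ 0.12  0.53 -0.27  2.01  0.22  0.64 -0.  ] [511.58913637  25.83300635  35.41848744] rest -180.7030362788954 1.200104998825779 tool delta [ 1.20210504 -1.207375  ] yaw err 0.34431085407277745 [-1.03942852  1.485393    0.3009185 ] [ 0.00395043 -0.01740632 -0.99984069]
```

```bash
for i in 1; do python3 -m pendant '[[[-1,0,0,0],[-1,0,0,0],[0,0,0,0]]]';python3 -m pendant '[[[-1,0,0,0],[-1,0,0,0],[0,0,0,0]]]';python3 -m pendant '[[[-1,0,0,0],[-1,0,0,0],[0,0,0,0]]]'; done | grep -E 'tcp|^force|gripper'
python3 m.py -170 0; python3 - <<'E'
from h import *
rx=np.array([.299,-.954]);ry=np.array([.954,.299]);o=np.array([564.5,-147.])
d=cam("wrist")
for c,z in(("b",.042),("k",.05)):
    for a,r in blobs(d,c,400): print(c,a,np.round(r[0]),[np.round([(onz(d,q,z)[:2]*1000-o)@rx,(onz(d,q,z)[:2]*1000-o)@ry],0).tolist() for q in cv2.boxPoints(r)])
E
```

```text
tcp_pos: [0.5117, 0.0255, 0.0353]
force: [-2.2, 6.3, -0.8]
gripper_force: 3.5
tcp_pos: [0.5118, 0.0254, 0.0353]
force: [-3.1, 10.6, -0.4]
gripper_force: 5.4
tcp_pos: [0.5118, 0.0252, 0.0352]
force: [-4.0, 14.6, 2.1]
gripper_force: 7.4
[ 0.12  0.53 -0.27  2.01  0.22  0.65  0.01] [511.83222078  25.2428487   35.24022775] rest -180.06734365145067 1.2555503819919522 tool delta [-10.15424143  -1.23481403] yaw err 0.12702645668941454 [-4.01433282 14.58360068  2.07968986] [ 0.00913295 -0.01801246 -0.99979605]
k 21229.5 [256. 338.] [[-108.0, -139.0], [-162.0, -127.0], [-160.0, 128.0], [-107.0, 138.0]]
k 23440.0 [256. 279.] [[-189.0, -122.0], [-202.0, 118.0], [-150.0, 130.0], [-133.0, -132.0]]
```

Firm contact with the stop: the force rose with no further motion. I'll back off, rise and check from above.

```bash
python3 -m pendant '[[[3,0,0,0],[3,0,0,0],[4,0,0,0],[5,0,0,0],[5,0,-5,0],[0,0,-25,0],[0,0,-35,0],[0,0,-35,0]]]'; python3 -m pendant '[[[0,0,-35,0],[0,0,-35,0],[-25,0,-30,0],[-30,0,0,0],[-30,0,0,0],[-30,0,0,0],[0,0,0,0],[0,0,0,0]]]'
python3 - <<'E'
from h import *
rx=np.array([.299,-.954]);ry=np.array([.954,.299]);o=np.array([564.5,-147.])
d=cam("wrist"); a=d["pixels"][:,:,::-1]
print(status.observe()["tcp_pos"])
for c,z in(("y",.028),("b",.042),("k",.05)):
    for A,r in blobs(d,c,400): print(c,A,np.round(r[0]),[np.round([(onz(d,q,z)[:2]*1000-o)@rx,(onz(d,q,z)[:2]*1000-o)@ry],0).tolist() for q in cv2.boxPoints(r)])
b=cv2.resize(cam("scene")["pixels"][130:290,170:310,::-1],(336,384),interpolation=cv2.INTER_CUBIC)
cv2.imwrite("pics/w8.png",cv2.convertScaleAbs(np.hstack([a[:,30:490],b]),alpha=1.6,beta=10))
E
```

```text
t: 24.5
tcp_pos: [0.509, 0.0388, 0.1367]
orientation: [-1.86, -2.515, 0.02]
force: [0.2, -0.5, 0.3]
finger_gap: 0.0002
gripper_force: 0.0
t: 25.3
tcp_pos: [0.5447, -0.0715, 0.2353]
orientation: [-1.863, -2.513, 0.019]
force: [0.4, 0.8, -0.2]
finger_gap: 0.0003
gripper_force: 0.0
[ 0.54461471 -0.07029584  0.2352717 ]
y 2143.0 [214. 328.] [[129.0, -279.0], [127.0, 165.0], [144.0, 166.0], [146.0, -282.0]]
k 20460.0 [255. 359.] [[205.0, -339.0], [130.0, -323.0], [126.0, 310.0], [199.0, 325.0]]
k 10720.0 [124. 281.] [[-6.0, -292.0], [-5.0, -10.0], [117.0, -12.0], [118.0, -320.0]]
k 10304.5 [387. 278.] [[109.0, 9.0], [-7.0, 10.0], [-6.0, 284.0], [108.0, 307.0]]
k 1368.0 [152. 195.] [[-43.0, -149.0], [-87.0, -122.0], [-63.0, -78.0], [-17.0, -104.0]]
k 6898.0 [253. 183.] [[57.0, -35.0], [-170.0, -24.0], [-169.0, 25.0], [59.0, 23.0]]
```

View pics/w8.png

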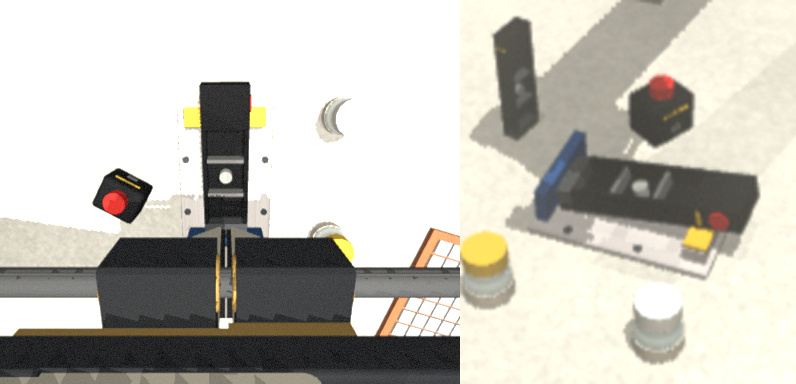

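The final view shows the housing on the pad, with columns 201–250 centred between the pad's 184–266. It is square against the blue stop, and the jars and pod haven't moved.

```bash
python3 -c "
from station import order;print(order.hand_in())"
```

```text
the job is handed in; nothing more can be done
None
```

The housing was tipped gently onto the yellow pad and pushed up square against the middle of the blue stop. I handed the job in at about 25 s with the robot touching nothing and the jars and pod left alone; no verdict came back.

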